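# Hook in and close the battery cover of a bench data logger

### The arm

A 7-joint arm with a two-finger parallel gripper is mounted at the origin on a cart in front of the work surface, level with it; the furniture and walls round the work are solid. World frame = base frame: x ahead of the robot, y to its left, z up, the work surface at z = 0. Lengths are in mm, angles in rad, forces in N, time in s.
With the tool pointing down it reaches from about 425 to 950 mm from the base axis. Payload 16.7 kg.
Tool frame: the origin (TCP) lies at the very end of the fingers, on their centre line; the grasp point (between the pads) lies 19 mm behind it; x points along the fingers, z is the direction in which the jaws open and shut, and the axes are right-handed (so a half turn about x gives the same grasp; the last joint's range is limited). The gripper opens to 94 mm and grips with 3 to 60 N. Pads are 16 mm wide; open, the fingers measure 119 mm over their backs; the gripper's body (75 mm by 177 mm) begins 78 mm behind the grasp point.
Start: joints at [-1.397, 0.426, 0.074, 1.606, -0.034, 1.111, -0.067], TCP at [214.769, 639.882, 205.467] pointing down, gripper open.
Joint ranges: [-2.85, 2.85], [-0.5, 2.14], [-1.23, 1.37], [0.21, 2.46], [-1.02, 4.16], [0.16, 2.05], [-2.73, 2.73]. Speed limits (rad/s): [1.89, 1.89, 2.39, 2.39, 3.01, 3.01, 3.01].

### API

Orientations are given as a unit quaternion [w, x, y, z].
In Python, from plant import bot gives the robot as it stands.
- The arm moves only by the tool arm_command, never from a script. Its argument "moves" is a list of rows, each an object with "slide": the shift along the world's x, y, z normalised to -1 to 1, where 1 is 20 mm, a list of three; "spin": the turn about the world's z normalised to -1 to 1, where 1 is 0.08 rad. A call has 1 to 12 rows; each row shifts and turns the commanded pose from where the row before left it; what a row does not reach is not made up. A row lasts 1/10 s, in which the tool goes at most 50 mm and 8.59 degrees, less where a joint would pass 70% of its speed; a pose out of reach is approached as far as the arm can. A call with a number of a shift or a turn outside -1 to 1 is refused whole. A call with a gripper value outside its range is refused whole. "jaw" is the opening, from 0 (shut) to 1 (fully open), set as the call begins (left out, the last holds). The fingers move at their own pace and stop on an object; "squeeze" is the grip in N (left out, the last holds). Time passes only in rows, so rows that do not move let the fingers close. It gives the time, the measured TCP pose, the force and the opening at its end, in the units of the state.
- bot.get_state(): the state, without advancing time (a new reading comes with each control period).
- bot.capture(name): name is "scene" or "top" or "wrist"; returns (picture, depth): 480x640x3 uint8, blue, green, red; 480x640 float32, mm along the optical axis (not along the pixel's ray), 0 where there is no reading.
- bot.camera_params(name): a dict with "mtx" (3x3 intrinsics, pixels), "R" (3x3) and "t" (3): a world point X has camera coordinates R X + t; the wrist camera has in their place "mount" (4x4, takes a point from camera to tool coordinates, whose origin is the TCP and whose axes are the tool frame's). Camera axes: x right, y down, z forward; pixel columns grow to the right and rows downward; lengths in mm; the calibration is good to about 2 mm. A picture is of the moment at which its call begins: read the wrist's pose just before it. camera_params takes no time and is no camera call.
- bot.job_done(): hands the job in, once; it reports no verdict.
Trained networks look in the newest picture that a camera, given by its name, has taken for a name from the list of things; names that differ only in an ending like _2 or _b are one class to them, and where a whole thing is asked for, a point or a joint stands for the part that bears it (a point fixed in the world has none). Each returns a list of dicts, best first, with "score" (0 to 1); they miss things now and then, are a little off and sometimes report something else, mostly with a low value. They report only what shows in the picture. A call takes as long as a camera call.
- bot.recognise(camera, thing): "rect" ([centre column, centre row, width, height] in pixels, round what is visible of it).
The state is a dict: "t": time; "q": joint angles; "joint_velocities": joint speeds; "effort": joint torques, N m; "tcp_pos": TCP position; "eef_rot": TCP orientation; "ft_force": force on the tool from outside, world axes, zero at the start; "ft_torque": the same for the moment, N m; "gripper_width": finger opening in mm.
Only numpy, scipy, OpenCV 4.12 (cv2) and the standard library are available. Lean on these libraries where they do the work, as an engineer would, in place of code of your own. Each camera call takes 0.05 s, during which the arm holds its last target.

### The job

Close the open battery compartment of the white data logger with the white cover: hook the cover's lower lip under the ledge with the orange edge while the other end is still tilted up, then swing it down until the cover lies fully home and level in the opening, and let go. Leave the blue cover where it lies.

Things in the scene. Friction and masses are not known exactly. Their poses are not given: they have to be found in the camera images.
- cover_grip (a point): White cover, 0.12 kg, lying underside down: tray 80 (x) x 70 (y) x 20 mm, a flat lip 22 mm long, 52 wide, 4 thick sticks out to -x at its lower edge. Black grip rib on its top centre: 12 mm thick (x), 44 long (y), 30 tall. Point: rib centre line, 22 mm above the tray's top, 8 below the rib's top, 42 above the underside. z up out of the cover.
- cover_lip (a point): Middle of the lip's tip edge, 2 mm above the cover's underside, at (-62, 0, -40) mm from cover_grip in the cover's axes, which it shares. The cover does not go into the opening level: the lip goes under the ledge first, far end raised (20 degrees is plenty). Closed, its tip is 6 to 22 mm under the ledge and cover_grip 28 mm above point ledge. No catch: its weight keeps it shut.
- ledge (a point): Middle of the ledge's free orange edge, on its underside, 48 mm above the worktop, on the fixed white logger 144 (x) x 110 (y) x 54 mm. x runs level across the opening, away from the ledge; z up. Ledge 6 mm thick. Opening: x 0 to 96 mm (wall), y -43 to 43. Floor for the cover 14 mm below this point, reaching under the ledge to x = -28; the cells lie sunk below it.
- spare_grip (a point): A blue cover of another instrument, same tray and rib but without a lip: a bystander, loose on the worktop; the point on its rib as for cover_grip. In the middle, behind the worktop's front edge, stands a tall machine (front about 0.56 m ahead of the robot): carry the cover round in front of it or above 0.5 m.

How it is judged (in metres and radians):
On the way:
1. the lip is under the ledge while the cover's other end is still up (x of cover_lip in the frame of ledge between -0.03 and -0.003 m and z of cover_lip in the frame of ledge between -0.02 and 0 m and y of cover_lip in the frame of ledge between -0.03 and 0.03 m and angle between cover_grip's own z axis and vertical above 0.07 rad), for 0.1 s.
At the end, for the whole second after the job is handed in: The white cover lies in the opening, level within 3.4 degrees and its top within 4 mm of level with the box's top, its lip at least 3 mm under the ledge (x of cover_lip in the frame of ledge below -0.003 m and z of cover_lip in the frame of ledge between -0.016 and -0.008 m and horizontal distance between cover_lip and ledge below 0.032 m and z of cover_grip in the frame of ledge between 0.024 and 0.032 m and angle between cover_grip's own z axis and vertical below 0.06 rad); the robot touches nothing.
It fails at once if the blue cover is moved by more than 25 mm (distance of spare_grip from where it was at the start of the episode above 0.025 m).
It also fails if it takes over 48 s, if anything falls off the work surface, if the arm or the gripper's body presses on something with over 40 N, if the wrist force passes 120 N, or if a joint passes its speed limit or range.

## Working session

There is one attempt and no reset: what is moved stays moved. The work goes in short steps, Python scripts to look and compute and a tool call to move; the robot and the scene stay as the last step left them, time stands still between calls to the robot, and variables do not carry over. Pictures are saved under pics/ and viewed, and the job is handed in when it is done.

Besides the shell and the picture viewer there is one more tool, called by a JSON object that holds its "name" and its "arguments". arm_command: Moves the arm, as the interface text tells. Scaled input: -1 to 1 covers 20 mm each way for a shift and 0.08 rad each way for a turn. Its arguments: {"type":"object","properties":{"moves":{"type":"array"},"jaw":{"type":"number"},"squeeze":{"type":"number"}},"required":["moves"]}

```bash
ls; mkdir -p pics
python3 - <<'E'
from plant import bot
import cv2,numpy as np
s=bot.get_state();print({k:np.round(v,3).tolist() for k,v in s.items()})
for n in["scene","top","wrist"]:
    p,d=bot.capture(n);cv2.imwrite(f"pics/{n}0.png",p);np.save(f"pics/{n}0.npy",d)
    c=bot.camera_params(n);print(n,{k:np.round(v,3).tolist() for k,v in c.items()})
    if n=="wrist":continue
    for th in["cover_grip","cover_lip","ledge","spare_grip"]:
        print(th,[(round(r["score"],2),np.round(r["rect"]).tolist()) for r in bot.recognise(n,th)][:3])
E
```

```text
pics
{'t': 0.0, 'q': [-1.397, 0.427, 0.074, 1.607, -0.034, 1.111, -0.067], 'joint_velocities': [-0.002, -0.0, -0.001, 0.001, 0.0, 0.001, -0.0], 'effort': [-0.0, -93.583, 3.666, -45.417, -0.049, 0.02, 0.0], 'tcp_pos': [214.663, 639.481, 204.775], 'eef_rot': [0.574, -0.413, 0.574, 0.413], 'ft_force': [-0.145, 0.296, -0.273], 'ft_torque': [-0.064, -0.054, -0.014], 'gripper_width': 93.891}
scene {'mtx': [[476.932, 0.0, 316.918], [0.0, 476.932, 237.944], [0.0, 0.0, 1.0]], 'R': [[-0.611, -0.792, 0.001], [-0.468, 0.36, -0.807], [0.639, -0.494, -0.59]], 't': [337.921, 208.302, 852.945]}
cover_grip [(0.96, [220.0, 302.0, 55.0, 40.0])]
cover_lip [(0.86, [223.0, 300.0, 55.0, 45.0])]
ledge [(0.85, [411.0, 190.0, 54.0, 50.0])]
spare_grip [(0.81, [296.0, 251.0, 42.0, 34.0])]
top {'mtx': [[523.382, 0.0, 318.46], [0.0, 523.382, 240.038], [0.0, 0.0, 1.0]], 'R': [[0.004, -1.0, -0.017], [-0.994, -0.002, -0.109], [0.109, 0.017, -0.994]], 't': [87.845, 445.527, 945.012]}
cover_grip []
cover_lip [(0.91, [187.0, 248.0, 59.0, 43.0])]
ledge [(0.79, [505.0, 222.0, 92.0, 102.0])]
spare_grip [(0.87, [294.0, 231.0, 55.0, 50.0])]
wrist {'mtx': [[396.916, 0.0, 324.404], [0.0, 396.916, 245.125], [0.0, 0.0, 1.0]], 'mount': [[0.001, -0.241, 0.971, -178.913], [0.0, -0.971, -0.241, 70.636], [1.0, 0.001, -0.001, 0.941], [0.0, 0.0, 0.0, 1.0]]}
```

View pics/scene0.png

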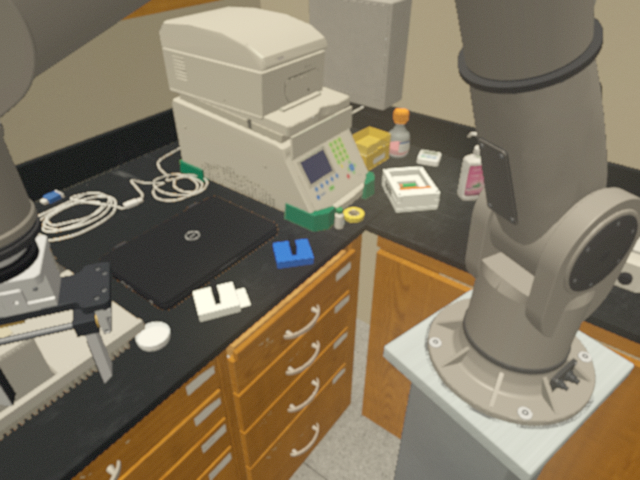

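View pics/top0.png

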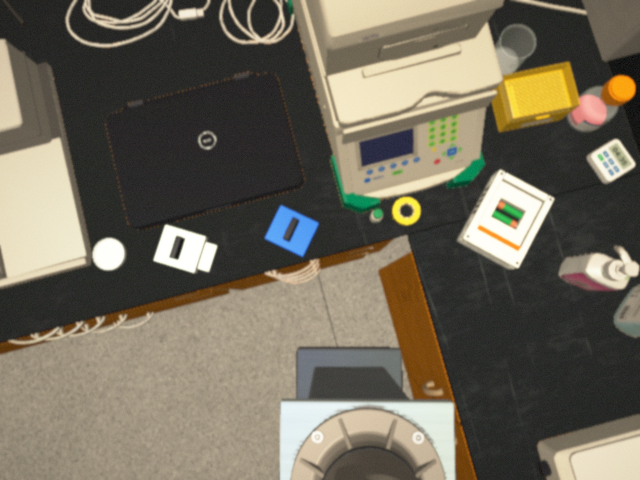

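View pics/wrist0.png

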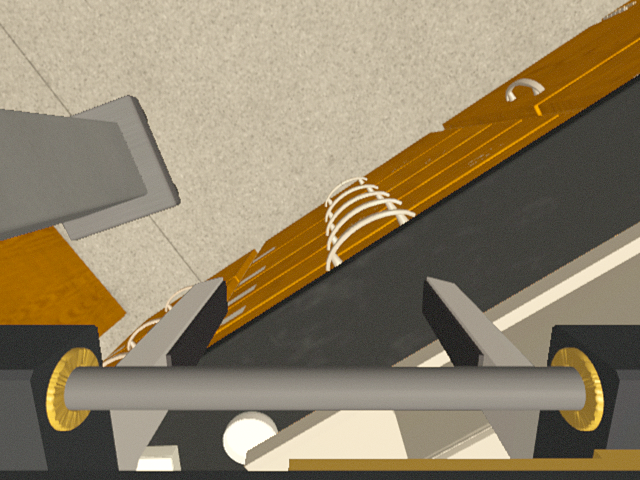

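The top view has the white cover at about (182,248) with its lip to the right, the blue cover at (292,230), and the logger at (507,218) with its orange edge from (480,226) to (520,246). Next I fit the poses from depth.

```bash
cat > h.py <<'E'
import numpy as np,cv2
def world(d,c,m=None):
    K,R,t=(np.array(c[k],float) for k in("mtx","R","t"))
    v,u=np.nonzero((d>0) if m is None else (m&(d>0)))
    z=d[v,u];P=np.c_[(u-K[0,2])/K[0,0]*z,(v-K[1,2])/K[1,1]*z,z]
    return (P-t)@R,u,v
E
python3 - <<'E'
from plant import bot
from h import *
for n in["top","scene"]:
    im=cv2.imread(f"pics/{n}0.png");d=np.load(f"pics/{n}0.npy");c=bot.camera_params(n)
    hsv=cv2.cvtColor(im,cv2.COLOR_BGR2HSV)
    def roi(u0,v0,u1,v1):
        m=np.zeros(d.shape,bool);m[v0:v1,u0:u1]=1;return m
    R={"top":dict(cov=(140,215,230,282),led=(450,160,565,275),sp=(255,195,330,265)),"scene":dict(cov=(185,275,258,328),led=(375,160,445,215),sp=(265,230,320,275))}[n]
    white=(hsv[...,1]<70)&(hsv[...,2]>130)
    P,u,v=world(d,c,roi(*R["cov"])&white)
    print(n,"cover z pct",np.percentile(P[:,2],[2,25,50,75,98]))
    T=P[(P[:,2]>14)&(P[:,2]<27)];print("tray top rect",cv2.minAreaRect(T[:,:2].astype(np.float32)),T[:,2].mean())
    L=P[(P[:,2]<9)&(P[:,2]>-5)];print("lip low",len(L),L.mean(0),cv2.minAreaRect(L[:,:2].astype(np.float32)))
    P,u,v=world(d,c,roi(*R["cov"])&(hsv[...,2]<90));B=P[P[:,2]>25];print("rib",len(B),B.mean(0) if len(B) else 0,cv2.minAreaRect(B[:,:2].astype(np.float32)) if len(B)>3 else 0, np.percentile(B[:,2],90) if len(B) else 0)
    P,u,v=world(d,c,roi(*R["led"])&white);T=P[(P[:,2]>45)&(P[:,2]<65)];print("box",cv2.minAreaRect(T[:,:2].astype(np.float32)),T[:,2].mean())
    o=(hsv[...,0]<18)&(hsv[...,1]>130)&(hsv[...,2]>120)
    P,u,v=world(d,c,roi(*R["led"])&o);P=P[(P[:,2]>35)];print("orange",len(P),P.mean(0),cv2.minAreaRect(P[:,:2].astype(np.float32)),P[:,2].min(),P[:,2].max())
    b=(hsv[...,0]>100)&(hsv[...,0]<125)&(hsv[...,1]>130)
    P,u,v=world(d,c,roi(*R["sp"])&b);print("spare",P.mean(0))
im=cv2.imread("pics/top0.png")
a=cv2.resize(im[200:290,130:240],None,fx=5,fy=5,interpolation=2);b=cv2.resize(im[160:280,450:570],None,fx=4,fy=4)
h=max(a.shape[0],b.shape[0]);o=np.zeros((h,a.shape[1]+b.shape[1],3),np.uint8);o[:a.shape[0],:a.shape[1]]=a;o[:b.shape[0],a.shape[1]:]=b
cv2.imwrite("pics/crop.png",cv2.resize(o,None,fx=.75,fy=.75))
E
```

```text
top cover z pct [-1.98616885  6.1510699  18.44675927 20.03928514 42.64606042]
tray top rect ((429.14501953125, 349.3900146484375), (80.18854522705078, 70.01536560058594), 73.4161148071289) 19.26670906105696
lip low 517 [423.23668878 318.28900322   2.01427923] ((428.36651611328125, 343.0769348144531), (111.716552734375, 75.35762023925781), 73.64160919189453)
rib 450 [470.90352285 379.88867373  33.67917441] ((451.197265625, 376.71343994140625), (80.3073959350586, 91.45072174072266), 0.4408552944660187) 47.49393400759737
box ((503.80029296875, -215.16090393066406), (197.88626098632812, 146.2553253173828), 60.48392105102539) 53.067058250390204
orange 183 [ 447.31531504 -233.44532072   54.01576357] ((447.3644714355469, -233.33358764648438), (80.00904846191406, 7.922072887420654), 60.85417175292969) 49.86863037001786 58.24692111393276
spare [463.65649487 140.08268897  18.15899619]
scene cover z pct [-0.72045865  6.0630284  19.19011983 20.59513967 31.87061012]
tray top rect ((432.0360107421875, 348.5877380371094), (79.7277603149414, 83.42549133300781), 73.66121673583984) 19.919571955806674
lip low 443 [413.05771203 326.07340965   3.21537141] ((438.23248291015625, 334.22052001953125), (106.63938903808594, 101.24609375), 73.62399291992188)
rib 312 [468.01351202 360.95764729  36.21138469] ((459.9683532714844, 364.63726806640625), (59.84138870239258, 95.28624725341797), 69.62065887451172) 50.12449576551644
box ((481.85540771484375, -252.83294677734375), (113.11419677734375, 151.29141235351562), 61.47234344482422) 53.28074912374651
orange 18 [ 454.26656918 -220.93452873   56.10638796] ((455.1748046875, -220.7256622314453), (43.130706787109375, 7.813622951507568), 64.31585693359375) 54.56376771668902 57.94090660813447
spare [454.05354863 145.2183654   17.56839084]
```

View pics/crop.png

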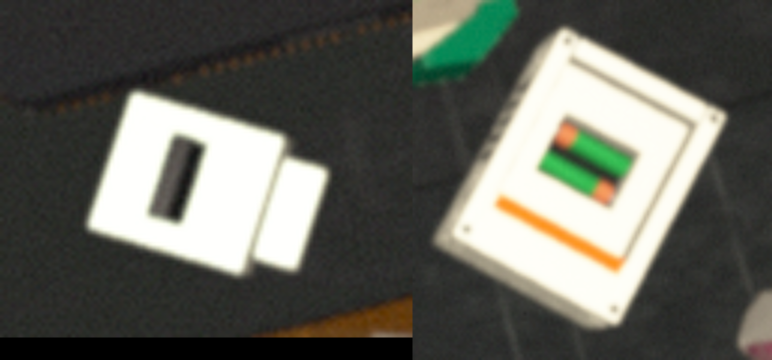

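{"name": "arm_command", "arguments": {"moves": [{"slide": [0.54, -0.73, 0], "spin": -0.96}, {"slide": [0.54, -0.73, 0], "spin": -0.96}, {"slide": [0.54, -0.73, 0], "spin": -0.96}, {"slide": [0.54, -0.73, 0], "spin": -0.96}, {"slide": [0.54, -0.73, 0], "spin": -0.96}, {"slide": [0.54, -0.73, 0], "spin": -0.96}, {"slide": [0.54, -0.73, 0], "spin": -0.96}, {"slide": [0.54, -0.73, 0], "spin": -0.96}, {"slide": [0.54, -0.73, 0], "spin": -0.96}, {"slide": [0.54, -0.73, 0], "spin": -0.96}], "jaw": 1, "squeeze": 15}}

```text
t: 1.55
tcp_pos: [323.2, 493.3, 205.6]
eef_rot: [0.687, -0.167, 0.687, 0.167]
ft_force: [0.0, 0.6, -0.3]
gripper_width: 93.9
```

{"name": "arm_command", "arguments": {"moves": [{"slide": [0.54, -0.73, -0.2], "spin": -0.96}, {"slide": [0.54, -0.73, -0.2], "spin": -0.96}, {"slide": [0.54, -0.73, -0.2], "spin": -0.96}, {"slide": [0.54, -0.73, -0.2], "spin": -0.96}, {"slide": [0.54, -0.73, -0.2], "spin": -0.96}, {"slide": [0.54, -0.73, -0.2], "spin": -0.96}, {"slide": [0.54, -0.73, -0.2], "spin": -0.96}, {"slide": [0.54, -0.73, -0.2], "spin": -0.96}, {"slide": [0.54, -0.73, -0.2], "spin": -0.96}, {"slide": [0.54, -0.73, -0.2], "spin": -0.96}, {"slide": [0, 0, 0]}, {"slide": [0, 0, 0]}]}}

```text
schema error: expected keys slide, spin
```

```bash
cat >> h.py <<'E'
from scipy.spatial.transform import Rotation as Ro
def wristcam(s,c):
    w,x,y,z=s["eef_rot"];Rt=Ro.from_quat([x,y,z,w]).as_matrix();M=np.array(c["mount"])
    Rc=Rt@M[:3,:3];p=Rt@M[:3,3]+np.array(s["tcp_pos"])
    return dict(mtx=c["mtx"],R=Rc.T,t=-Rc.T@p)
def yaw(s):
    w,x,y,z=s["eef_rot"];a=Ro.from_quat([x,y,z,w]).as_matrix();return np.degrees(np.arctan2(a[1,2],a[0,2])),a[:,0]
E
python3 - <<'E'
from plant import bot
from h import *
s=bot.get_state();print(s["t"],s["tcp_pos"],yaw(s),np.round(s["q"],2))
p,d=bot.capture("wrist");cv2.imwrite("pics/w1.png",p);c=wristcam(s,bot.camera_params("wrist"))
P,u,v=world(d,c)
ext=(P[:,2]>14)&(P[:,2]<27)&(abs(P[:,0]-430)<65)&(abs(P[:,1]-349)<65)
hsv=cv2.cvtColor(p,cv2.COLOR_BGR2HSV);w=(hsv[v,u,1]<70)&(hsv[v,u,2]>130)
T=P[ext&w];print(len(T),cv2.minAreaRect(T[:,:2].astype(np.float32)),T[:,2].mean())
B=P[(P[:,2]>38)&(P[:,2]<60)&(abs(P[:,0]-430)<40)&(abs(P[:,1]-349)<40)];print(len(B),B.mean(0) if len(B) else 0,cv2.minAreaRect(B[:,:2].astype(np.float32)))
p,d=bot.capture("scene");cv2.imwrite("pics/s1.png",p)
E
```

```text
1.55 [323.17874425 493.2856488  205.59115529] (np.float64(27.257562265332723), array([-2.23772738e-05,  2.50604401e-04, -9.99999968e-01])) [-1.32  0.29  0.27  1.81 -0.09  1.05 -0.54]
1141 ((429.31256103515625, 350.3622131347656), (80.6217269897461, 70.0114517211914), 73.8516845703125) 19.669776199163522
225 [441.61033766 347.22828048  49.24651279] ((439.5320739746094, 347.49176025390625), (12.376241683959961, 24.992876052856445), 74.29304504394531)
```

View pics/w1.png

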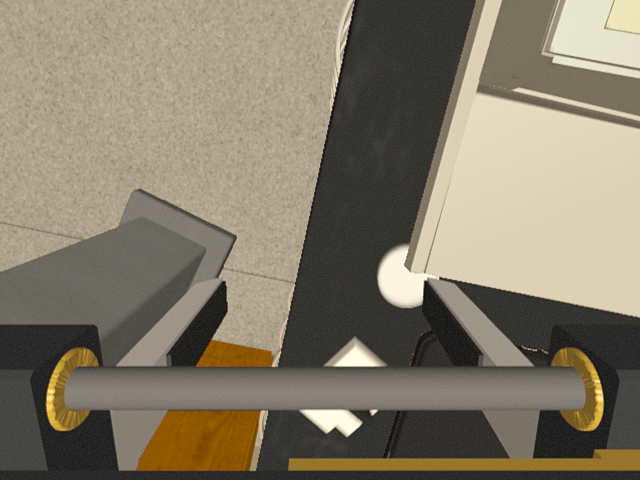

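{"name": "arm_command", "arguments": {"moves": [{"slide": [0.534, -0.717, -0.3], "spin": -0.948}, {"slide": [0.534, -0.717, -0.3], "spin": -0.948}, {"slide": [0.534, -0.717, -0.3], "spin": -0.948}, {"slide": [0.534, -0.717, -0.3], "spin": -0.948}, {"slide": [0.534, -0.717, -0.3], "spin": -0.948}, {"slide": [0.534, -0.717, -0.3], "spin": -0.948}, {"slide": [0.534, -0.717, -0.3], "spin": -0.948}, {"slide": [0.534, -0.717, -0.3], "spin": -0.948}, {"slide": [0.534, -0.717, -0.3], "spin": -0.948}, {"slide": [0.534, -0.717, -0.3], "spin": -0.948}, {"slide": [0, 0, 0], "spin": 0}, {"slide": [0, 0, 0], "spin": 0}]}}

```text
t: 2.85
tcp_pos: [429.3, 351.2, 145.5]
eef_rot: [0.7, 0.098, 0.7, -0.097]
ft_force: [0.6, 0.1, 0.4]
gripper_width: 93.9
```

Run:
```python
from plant import bot
from h import *
s=bot.get_state();print(s["t"],s["tcp_pos"],yaw(s),np.round(s["q"],2))
p,d=bot.capture("wrist");cv2.imwrite("pics/w2.png",p);c=wristcam(s,bot.camera_params("wrist"))
P,u,v=world(d,c)
ext=(P[:,2]>14)&(P[:,2]<27)&(abs(P[:,0]-430)<65)&(abs(P[:,1]-349)<65)
hsv=cv2.cvtColor(p,cv2.COLOR_BGR2HSV);w=(hsv[v,u,1]<70)&(hsv[v,u,2]>130)
T=P[ext&w];print(len(T),cv2.minAreaRect(T[:,:2].astype(np.float32)),T[:,2].mean())
B=P[(P[:,2]>38)&(P[:,2]<60)&(abs(P[:,0]-430)<40)&(abs(P[:,1]-349)<40)];print(len(B),B.mean(0) if len(B) else 0,cv2.minAreaRect(B[:,:2].astype(np.float32)))
# box from top0
im=cv2.imread("pics/top0.png");d=np.load("pics/top0.npy");c=bot.camera_params("top")
P,u,v=world(d,c);k=(P[:,2]>49)&(P[:,2]<58)&(u>450)&(u<565)&(v>160)&(v<275)
m=np.zeros(d.shape,np.uint8);m[v[k],u[k]]=1
n,l,st,ce=cv2.connectedComponentsWithStats(m);i=1+st[1:,4].argmax();print(st[i])
T=P[k&(l[v,u]==i)];r=cv2.minAreaRect(T[:,:2].astype(np.float32));print(r)
# profile in ledge frame
a=np.radians(-29.15);ex=np.array([np.cos(a),np.sin(a)]);ey=np.array([-ex[1],ex[0]])
k=(u>450)&(u<565)&(v>150)&(v<280);Q=P[k,:2]-[450.9,-235.3];X=Q@ex;Y=Q@ey;Z=P[k,2]
for x in range(-56,126,4):
    j=(X>=x)&(X<x+4)&(abs(Y)<20);print(x,np.round(Z[j].mean(),1) if j.any() else None,end="; ")
print()
for y in range(-68,68,4):
    j=(Y>=y)&(Y<y+4)&(X>70)&(X<88);print(y,np.round(Z[j].mean(),1) if j.any() else None,end="; ")
```

```text
2.85 [429.26815476 351.24436331 145.51788167] (np.float64(-15.855647394307713), array([-1.57968187e-04,  1.67467122e-04, -9.99999974e-01])) [-1.19  0.32  0.47  1.96 -0.18  0.9  -0.9 ]
7318 ((429.44268798828125, 349.95416259765625), (80.36280059814453, 69.9587173461914), 73.4922103881836) 19.791074977840932
1171 [429.83542933 351.45669118  48.54995145] ((429.5543518066406, 350.29815673828125), (12.835335731506348, 44.14055633544922), 73.65895080566406)
[ 463  170   91   98 2419]
((482.10931396484375, -252.52059936523438), (110.8847885131836, 144.91519165039062), 60.82175827026367)
-56 -0.2; -52 -0.4; -48 -0.8; -44 -0.6; -40 13.8; -36 34.8; -32 53.6; -28 54.0; -24 53.6; -20 53.6; -16 53.9; -12 54.3; -8 54.1; -4 53.9; 0 52.6; 4 33.7; 8 33.8; 12 33.8; 16 34.2; 20 33.5; 24 34.0; 28 26.2; 32 27.3; 36 30.6; 40 29.4; 44 24.3; 48 17.3; 52 24.1; 56 30.3; 60 30.1; 64 28.0; 68 26.0; 72 33.4; 76 34.0; 80 33.9; 84 33.8; 88 33.8; 92 40.1; 96 47.1; 100 53.8; 104 53.5; 108 51.5; 112 None; 116 None; 120 None; 124 1.3; 
-68 None; -64 None; -60 None; -56 53.3; -52 53.5; -48 52.5; -44 42.0; -40 34.3; -36 34.4; -32 33.8; -28 33.0; -24 32.3; -20 31.3; -16 32.0; -12 32.4; -8 32.4; -4 32.2; 0 32.4; 4 31.4; 8 32.7; 12 32.6; 16 32.1; 20 32.7; 24 34.0; 28 33.1; 32 33.6; 36 34.1; 40 53.3; 44 53.6; 48 53.6; 52 31.5; 56 -0.1; 60 -0.2; 64 -0.7;
```

View pics/w2.png

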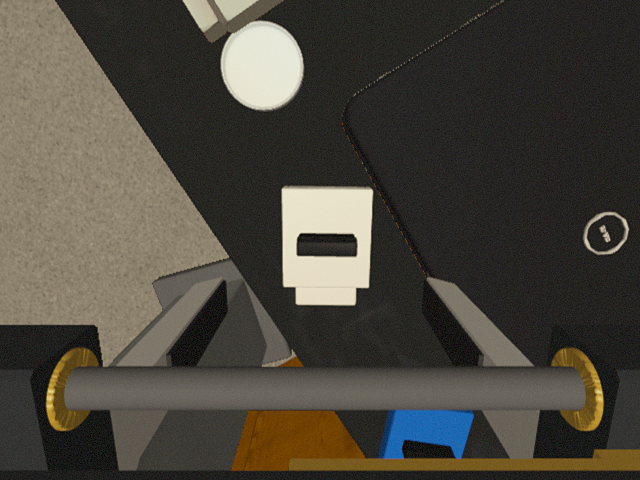

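{"name": "arm_command", "arguments": {"moves": [{"slide": [0.01, -0.05, -0.8], "spin": -0.12}, {"slide": [0, 0, -0.8], "spin": 0}, {"slide": [0, 0, -0.8], "spin": 0}, {"slide": [0, 0, -0.8], "spin": 0}, {"slide": [0, 0, -0.8], "spin": 0}, {"slide": [0, 0, -0.8], "spin": 0}, {"slide": [0, 0, -0.7], "spin": 0}, {"slide": [0, 0, -0.55], "spin": 0}, {"slide": [0, 0, 0], "spin": 0}, {"slide": [0, 0, 0], "spin": 0}]}}

```text
t: 3.9
tcp_pos: [429.8, 349.7, 24.6]
eef_rot: [0.7, 0.102, 0.7, -0.102]
ft_force: [-0.1, -0.4, 0.4]
gripper_width: 94.0
```

{"name": "arm_command", "arguments": {"moves": [{"slide": [0, 0, 0], "spin": 0}, {"slide": [0, 0, 0], "spin": 0}, {"slide": [0, 0, 0], "spin": 0}, {"slide": [0, 0, 0], "spin": 0}, {"slide": [0, 0, 0], "spin": 0}, {"slide": [0, 0, 0], "spin": 0}, {"slide": [0, 0, 0], "spin": 0}, {"slide": [0, 0, 0], "spin": 0}], "jaw": 0.3, "squeeze": 20}}

```text
t: 4.7
tcp_pos: [429.8, 349.5, 24.5]
eef_rot: [0.7, 0.102, 0.7, -0.102]
ft_force: [0.6, 0.7, 0.6]
gripper_width: 44.0
```

{"name": "arm_command", "arguments": {"moves": [{"slide": [0, 0, 0.3], "spin": 0}, {"slide": [0, 0, 0.6], "spin": 0}, {"slide": [0, 0, 0.9], "spin": 0}, {"slide": [0, 0, 0.9], "spin": 0}, {"slide": [0, 0, 0.9], "spin": 0}, {"slide": [0, 0, 0.9], "spin": 0}, {"slide": [0, 0, 0.9], "spin": 0}, {"slide": [0, 0, 0.9], "spin": 0}, {"slide": [0, 0, 0.6], "spin": 0}, {"slide": [0, 0, 0], "spin": 0}]}}

```text
t: 5.7
tcp_pos: [430.4, 350.1, 164.4]
eef_rot: [0.7, 0.103, 0.699, -0.101]
ft_force: [-0.3, 0.7, -2.2]
gripper_width: 43.7
```

Run:
```python
from plant import bot
from h import *
s=bot.get_state();print(s["t"],s["tcp_pos"],yaw(s),s["gripper_width"],s["ft_force"],np.round(s["q"],2))
for n in ["wrist","scene"]:
    p,d=bot.capture(n);cv2.imwrite(f"pics/{n}3.png",p)
```

```text
5.7 [430.37922363 350.07205107 164.36612427] (np.float64(-16.565731257700516), array([ 0.00158145,  0.00243571, -0.99999578])) 43.701426306092145 [-0.25943181  0.71535949 -2.19774111] [-1.2   0.29  0.48  1.94 -0.17  0.94 -0.92]
```

View pics/wrist3.png

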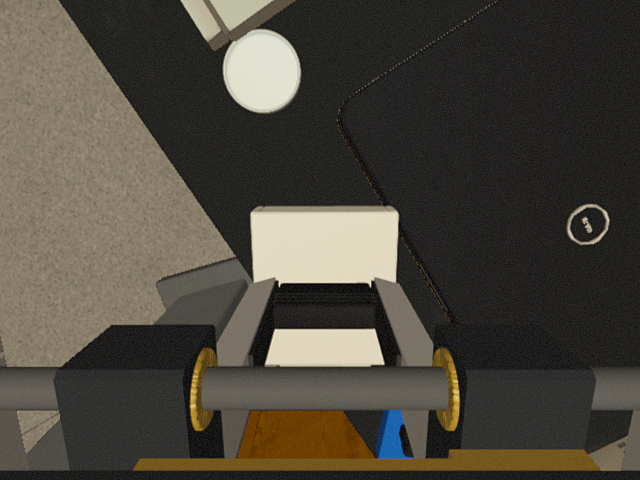

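View pics/scene3.png

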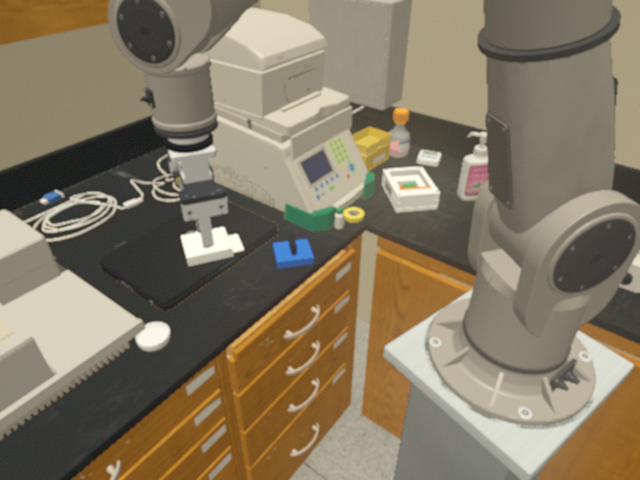

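Run:
```python
from plant import bot
from h import *
for n in["top","scene"]:
    d=np.load(f"pics/{n}0.npy");P,u,v=world(d,bot.camera_params(n))
    # footprint coords relative final TCP
    for g in (63,45):
        e=np.radians(-29.2);ex=np.array([np.cos(e),np.sin(e)]);ey=np.array([-ex[1],ex[0]])
        c=np.array([450.7,-235])+g*ex;Q=P[:,:2]-c;X=Q@ex;Y=Q@ey
        k=(P[:,2]>100)&(P[:,2]<700)&(abs(X)<150)&(abs(Y)<220)
        # nearest distances outside of body rectangle
        dx=np.maximum(abs(X)-38,0);dy=np.maximum(abs(Y)-89,0);D=np.hypot(dx,dy)
        idx=np.nonzero(k)[0];o=idx[np.argsort(D[idx])][:400:80]
        print(n,g,c,[(np.round(P[i]).tolist(),round(D[i]),round(X[i]),round(Y[i])) for i in o])
    k=(P[:,2]>100)&(P[:,0]<640)&(P[:,0]>300)&(abs(P[:,1])<300)
    if n=="top":
        for y in range(-300,300,40):
            j=k&(P[:,1]>=y)&(P[:,1]<y+40);print(y,P[j,0].min().round() if j.any() else None,P[j][P[j,0].argmin(),2].round() if j.any() else None)
```

```text
top 63 [ 505.69409087 -265.73515853] [([409.0, -363.0, 105.0], 43, -37, -132), ([392.0, -356.0, 101.0], 48, -55, -134), ([398.0, -365.0, 113.0], 51, -45, -139), ([388.0, -359.0, 116.0], 53, -57, -139), ([619.0, -166.0, 102.0], 55, 50, 143)]
top 45 [ 489.98149348 -256.95368466] [([403.0, -360.0, 111.0], 43, -25, -132), ([388.0, -357.0, 109.0], 48, -40, -137), ([412.0, -374.0, 114.0], 51, -11, -140), ([416.0, -380.0, 178.0], 55, -5, -144), ([416.0, -383.0, 178.0], 57, -3, -146)]
-300 None None
-260 None None
-220 619.0 103.0
-180 610.0 102.0
-140 600.0 100.0
-100 589.0 102.0
-60 578.0 102.0
-20 564.0 102.0
20 562.0 103.0
60 596.0 116.0
100 None None
140 None None
180 None None
220 None None
260 None None
scene 63 [ 505.69409087 -265.73515853] [([400.0, -357.0, 108.0], 43, -48, -131), ([627.0, -179.0, 110.0], 53, 63, 135), ([623.0, -165.0, 110.0], 58, 53, 145), ([639.0, -178.0, 129.0], 64, 74, 142), ([639.0, -171.0, 128.0], 67, 70, 148)]
scene 45 [ 489.98149348 -256.95368466] [([400.0, -357.0, 108.0], 42, -30, -131), ([380.0, -358.0, 113.0], 54, -47, -142), ([376.0, -365.0, 113.0], 62, -47, -150), ([395.0, -382.0, 139.0], 66, -22, -155), ([617.0, -149.0, 108.0], 70, 58, 156)]
```

{"name": "arm_command", "arguments": {"moves": [{"slide": [0.03, -0.4, 0.1], "spin": -0.4}, {"slide": [0.03, -0.7, 0.1], "spin": -0.62}, {"slide": [0.03, -0.9, 0.1], "spin": -0.62}, {"slide": [0.03, -0.9, 0], "spin": -0.62}, {"slide": [0.03, -0.9, 0], "spin": -0.62}, {"slide": [0.03, -0.9, 0], "spin": -0.62}, {"slide": [0.03, -0.9, 0], "spin": -0.62}, {"slide": [0.03, -0.9, 0], "spin": -0.62}, {"slide": [0.03, -0.9, 0], "spin": -0.62}, {"slide": [0.03, -0.9, 0], "spin": -0.62}, {"slide": [0.03, -0.9, 0], "spin": -0.62}, {"slide": [0.03, -0.9, 0], "spin": -0.62}]}}

```text
t: 7.0
tcp_pos: [437.0, 146.0, 168.5]
eef_rot: [0.641, 0.298, 0.641, -0.298]
ft_force: [-0.6, -0.4, -1.1]
gripper_width: 43.5
```

{"name": "arm_command", "arguments": {"moves": [{"slide": [0, -0.9, 0], "spin": -0.7}, {"slide": [0, -0.9, 0], "spin": -0.7}, {"slide": [0, -0.9, 0], "spin": -0.7}, {"slide": [0, -0.9, 0], "spin": -0.7}, {"slide": [0, -0.9, 0], "spin": -0.7}, {"slide": [0, -0.9, 0], "spin": -0.7}, {"slide": [0, -0.9, 0], "spin": -0.7}, {"slide": [0, -0.9, 0], "spin": -0.7}, {"slide": [0, -0.9, 0], "spin": -0.7}, {"slide": [0, -0.9, 0], "spin": -0.7}, {"slide": [0, -0.7, 0], "spin": -0.7}, {"slide": [0, -0.4, 0], "spin": -0.7}]}}

```text
t: 8.2
tcp_pos: [436.9, -56.2, 168.5]
eef_rot: [0.507, 0.493, 0.506, -0.493]
ft_force: [-0.1, 0.4, -1.5]
gripper_width: 44.0
```

{"name": "arm_command", "arguments": {"moves": [{"slide": [0, 0, 0], "spin": -0.8}, {"slide": [0, 0, 0], "spin": -0.8}, {"slide": [0, 0, 0], "spin": -0.8}, {"slide": [0, 0, 0], "spin": -0.8}, {"slide": [0, 0, 0], "spin": -0.8}, {"slide": [0, 0, 0], "spin": -0.8}, {"slide": [0, 0, 0], "spin": -0.8}, {"slide": [0, 0, 0], "spin": -0.8}, {"slide": [0, 0, 0], "spin": 0}]}}

```text
t: 9.1
tcp_pos: [437.0, -55.0, 168.4]
eef_rot: [-0.366, -0.605, -0.366, 0.605]
ft_force: [0.4, 0.1, -0.8]
gripper_width: 43.9
```

Run:
```python
from plant import bot
from h import *
s=bot.get_state();print(s["t"],s["tcp_pos"],yaw(s),s["gripper_width"],np.round(s["q"],2))
p,d=bot.capture("wrist");cv2.imwrite("pics/w4.png",p);np.save("pics/w4.npy",d);c=wristcam(s,bot.camera_params("wrist"))
P,u,v=world(d,c);hsv=cv2.cvtColor(p,cv2.COLOR_BGR2HSV)
a=np.linalg.norm(P[:,:2]-[482,-252],axis=1)<100
k=a&(P[:,2]>49)&(P[:,2]<60);m=np.zeros(d.shape,np.uint8);m[v[k],u[k]]=1
n,l,st,ce=cv2.connectedComponentsWithStats(m);i=1+st[1:,4].argmax();print(st[i],P[k][:,2].mean())
T=P[k&(l[v,u]==i)];print("box",cv2.minAreaRect(T[:,:2].astype(np.float32)))
h=hsv[v,u];o=a&(h[:,0]<18)&(h[:,0]>8)&(h[:,1]>150)&(P[:,2]>45)&(h[:,2]>120)
T=P[o];print("orange",len(T),cv2.minAreaRect(T[:,:2].astype(np.float32)),T[:,2].mean())
```

```text
9.1 [437.01647214 -54.9662726  168.44028981] (np.float64(-117.67410936942811), array([-2.09051389e-05, -1.90795474e-04, -9.99999982e-01])) 43.85801203190648 [-0.94  0.09  0.99  2.19 -0.1   0.9  -1.94]
[  458     0   182   162 12461] 53.78734344045952
box ((465.0013122558594, -242.817626953125), (111.2037124633789, 105.31627655029297), 60.890289306640625)
orange 1694 ((446.1936340332031, -233.34210205078125), (86.2305679321289, 10.507314682006836), 61.57290267944336) 54.31472284996533
```

View pics/w4.png

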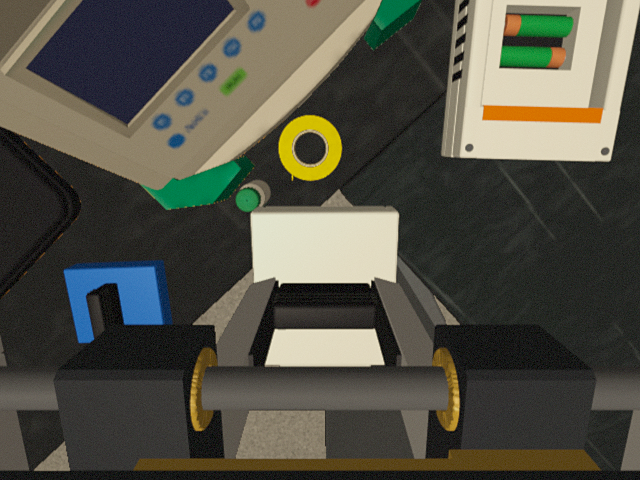

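{"name": "arm_command", "arguments": {"moves": [{"slide": [0.2, -0.6, 0], "spin": -0.316}, {"slide": [0.3, -0.95, 0], "spin": 0}, {"slide": [0.3, -0.95, 0], "spin": 0}, {"slide": [0.3, -0.95, 0], "spin": 0}, {"slide": [0.3, -0.95, 0], "spin": 0}, {"slide": [0.3, -0.95, 0], "spin": 0}, {"slide": [0.3, -0.95, 0], "spin": 0}, {"slide": [0.3, -0.95, 0], "spin": 0}, {"slide": [0.3, -0.95, 0], "spin": 0}, {"slide": [0.3, -0.95, 0], "spin": 0}, {"slide": [0.3, -0.95, 0], "spin": 0}, {"slide": [0.21, -0.42, 0], "spin": 0}]}}

```text
t: 10.35
tcp_pos: [505.1, -267.6, 168.3]
eef_rot: [-0.359, -0.609, -0.358, 0.61]
ft_force: [-0.5, -0.1, -1.0]
gripper_width: 43.8
```

{"name": "arm_command", "arguments": {"moves": [{"slide": [0, 0, -0.4], "spin": 0}, {"slide": [0, 0, -0.7], "spin": 0}, {"slide": [0, 0, -0.8], "spin": 0}, {"slide": [0, 0, -0.8], "spin": 0}, {"slide": [0, 0, -0.6], "spin": 0}, {"slide": [0, 0, -0.4], "spin": 0}, {"slide": [0, 0, 0], "spin": 0}, {"slide": [0, 0, 0], "spin": 0}]}}

```text
t: 11.15
tcp_pos: [505.2, -265.1, 94.6]
eef_rot: [0.359, 0.609, 0.359, -0.609]
ft_force: [-0.0, -0.5, -0.6]
gripper_width: 43.6
```

```bash
cat >> h.py <<'E'
L=np.array([450.6,-235.1,48.]);_e=np.radians(-29.1)
EX=np.array([np.cos(_e),np.sin(_e),0]);EY=np.array([-EX[1],EX[0],0])
def lf(P): Q=np.asarray(P,float)-L; return np.stack([Q@EX,Q@EY,Q[...,2]],-1)
E
cat > look.py <<'E'
import sys
from plant import bot
from h import *
tag=sys.argv[1]
s=bot.get_state();print(s["t"],s["tcp_pos"],"lf",lf(s["tcp_pos"]),yaw(s)[0],s["gripper_width"],s["ft_force"])
for n in ["wrist","scene"]:
    p,d=bot.capture(n);c=bot.camera_params(n)
    if n=="wrist":c=wristcam(s,c)
    P,u,v=world(d,c);Q=lf(P)
    np.save(f"pics/{n}{tag}.npy",d);cv2.imwrite(f"pics/{n}{tag}.png",p if n=="wrist" else cv2.resize(p[130:270,340:540],None,fx=4,fy=4,interpolation=cv2.INTER_CUBIC))
    if n=="wrist":
        k=(abs(Q[:,1])<26);print("profile x:z +- (median)",end=" ")
        for x in range(60,120,3):
            j=k&(Q[:,0]>=x)&(Q[:,0]<x+3);print(x,round(float(np.median(Q[j,2])),1) if j.any() else None,end="; ")
        print()
E
python3 look.py 5
```

```text
11.15 [ 505.24200788 -265.14142615   94.64187944] lf [62.35487712  0.32497798 46.64187944] -118.95173763350306 43.563888485211585 [-0.04752872 -0.51759089 -0.63231314]
profile x:z +- (median) 60 72.9; 63 73.2; 66 64.4; 69 97.2; 72 42.8; 75 42.5; 78 170.2; 81 164.7; 84 161.8; 87 159.7; 90 159.5; 93 157.6; 96 41.8; 99 32.9; 102 5.8; 105 -3.2; 108 -48.3; 111 -48.3; 114 -48.2; 117 -48.3;
```

View pics/wrist5.png

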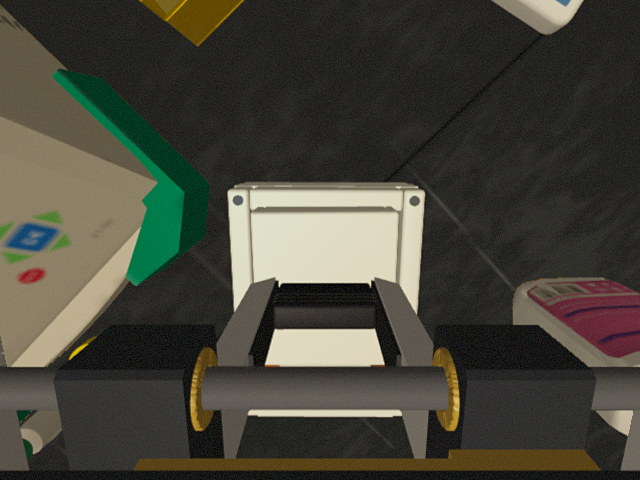

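View pics/scene5.png

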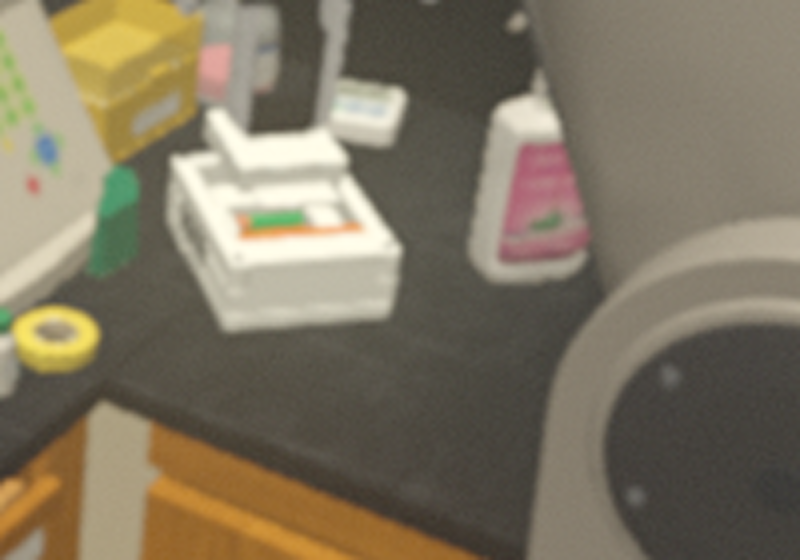

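{"name": "arm_command", "arguments": {"moves": [{"slide": [0, 0, -0.4], "spin": 0}, {"slide": [0, 0, -0.35], "spin": 0}, {"slide": [0, 0, -0.06], "spin": 0}, {"slide": [-0.026, 0.015, -0.06], "spin": 0}, {"slide": [-0.026, 0.015, -0.06], "spin": 0}, {"slide": [-0.026, 0.015, -0.06], "spin": 0}, {"slide": [-0.026, 0.015, -0.06], "spin": 0}, {"slide": [0, 0, 0], "spin": 0}]}}

```text
t: 12.05
tcp_pos: [505.5, -264.8, 75.1]
eef_rot: [0.361, 0.61, 0.358, -0.608]
ft_force: [3.3, 0.7, 24.2]
gripper_width: 43.8
```

```bash
python3 look.py 6
```

```text
12.05 [ 505.51378025 -264.83773013   75.06187065] lf [62.44464614  0.72251164 27.06187065] -118.94024519195798 43.797652729962955 [ 3.30713751  0.66251296 24.23815642]
profile x:z +- (median) 60 56.4; 63 56.4; 66 48.0; 69 76.6; 72 26.5; 75 26.3; 78 150.7; 81 148.0; 84 142.0; 87 140.0; 90 139.6; 93 137.3; 96 25.7; 99 20.0; 102 5.7; 105 -3.3; 108 -48.3; 111 -48.3; 114 -48.3; 117 -48.3;
```

View pics/wrist6.png

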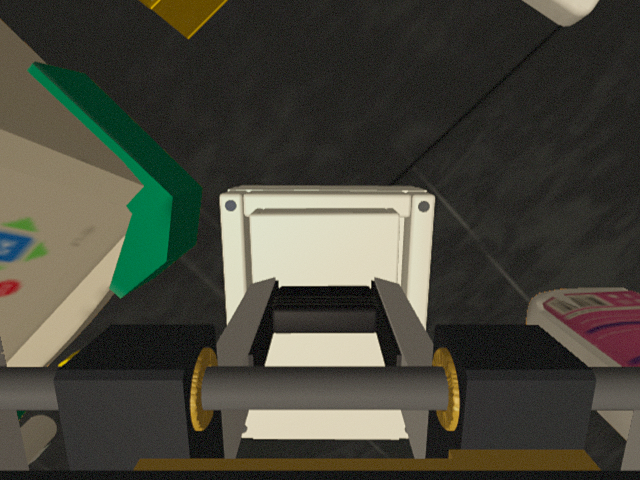

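View pics/scene6.png

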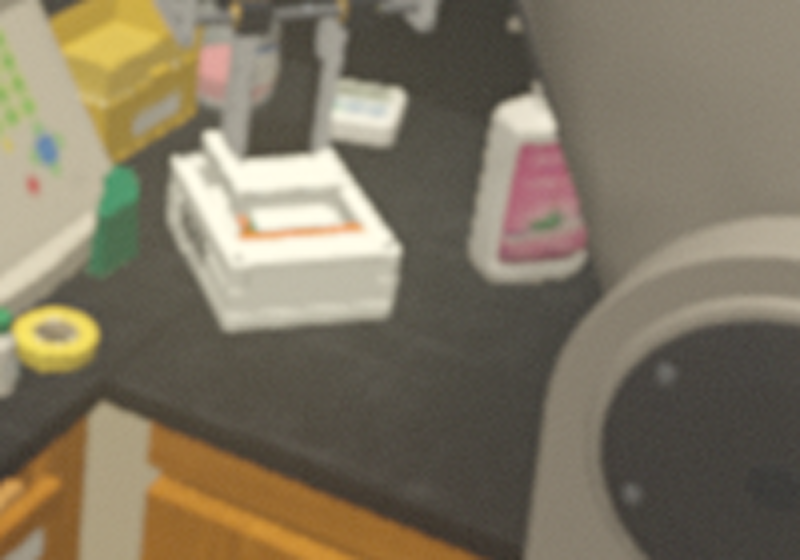

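{"name": "arm_command", "arguments": {"moves": [{"slide": [0.1, -0.06, 0.07], "spin": 0}, {"slide": [0, 0, 0], "spin": 0}]}}

```text
t: 12.35
tcp_pos: [505.8, -265.1, 75.1]
eef_rot: [0.36, 0.609, 0.359, -0.609]
ft_force: [0.1, 1.4, 12.1]
gripper_width: 43.9
```

{"name": "arm_command", "arguments": {"moves": [{"slide": [0, 0, 0], "spin": 0}, {"slide": [0, 0, 0], "spin": 0}, {"slide": [0, 0, 0.1], "spin": 0}, {"slide": [0, 0, 0.24], "spin": 0}, {"slide": [0, 0, 0], "spin": 0}], "jaw": 0.6}}

```text
t: 12.85
tcp_pos: [505.3, -265.1, 82.3]
eef_rot: [0.359, 0.609, 0.359, -0.609]
ft_force: [0.7, -0.6, 0.3]
gripper_width: 56.6
```

```bash
python3 look.py 7
```

```text
12.85 [ 505.32769893 -265.11799394   82.25860945] lf [62.41835565  0.38712698 34.25860945] -118.94783236184996 56.62496442786126 [ 0.67107003 -0.60137177  0.29073179]
profile x:z +- (median) 60 55.6; 63 55.5; 66 42.6; 69 25.7; 72 25.7; 75 25.7; 78 158.3; 81 148.9; 84 149.2; 87 147.1; 90 25.7; 93 25.7; 96 25.7; 99 22.5; 102 5.7; 105 -2.5; 108 -48.3; 111 -48.3; 114 -48.3; 117 -48.3;
```

View pics/wrist7.png

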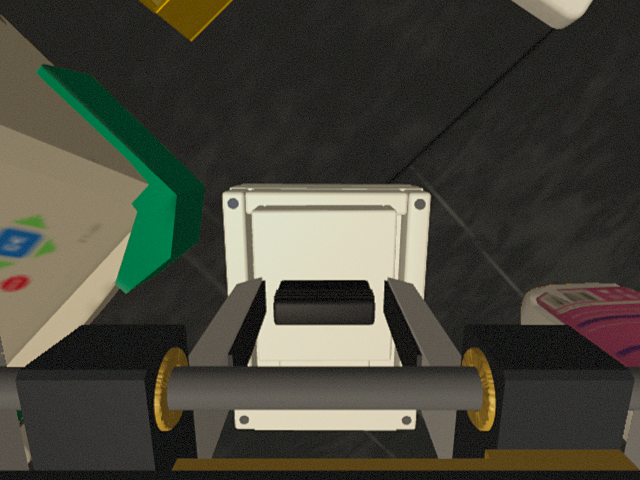

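View pics/scene7.png

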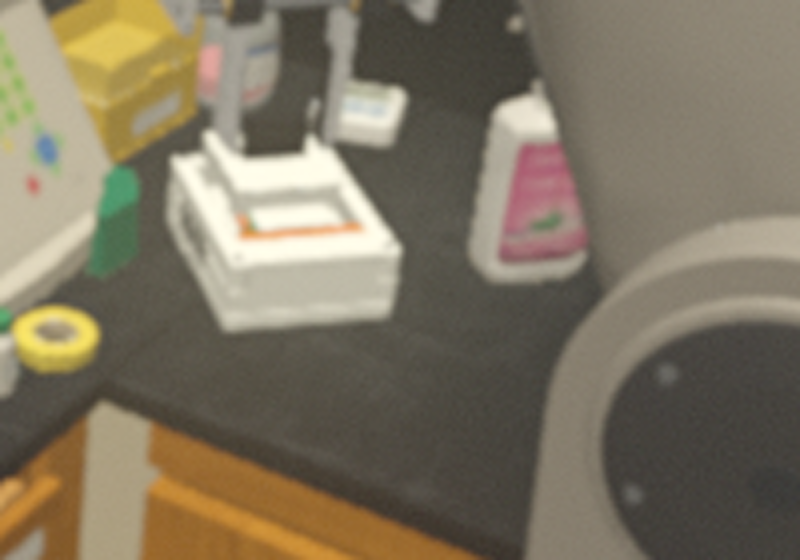

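{"name": "arm_command", "arguments": {"moves": [{"slide": [0, 0, -0.06], "spin": 0}, {"slide": [0, 0, 0], "spin": 0}, {"slide": [0, 0, 0], "spin": 0}, {"slide": [0, 0, 0], "spin": 0}, {"slide": [0, 0, 0], "spin": 0}], "jaw": 0.3, "squeeze": 10}}

```text
t: 13.45
tcp_pos: [505.0, -264.9, 80.4]
eef_rot: [-0.359, -0.609, -0.359, 0.609]
ft_force: [0.3, -0.2, -1.0]
gripper_width: 44.1
```

{"name": "arm_command", "arguments": {"moves": [{"slide": [0, 0, 0.1], "spin": 0}, {"slide": [0.11, -0.06, 0], "spin": 0}, {"slide": [0.11, -0.06, 0], "spin": 0}, {"slide": [0, 0, -0.1], "spin": 0}, {"slide": [0, 0, -0.06], "spin": 0}, {"slide": [0, 0, -0.06], "spin": 0}, {"slide": [0, 0, 0], "spin": 0}]}}

```text
t: 14.15
tcp_pos: [509.2, -267.2, 77.9]
eef_rot: [-0.359, -0.609, -0.359, 0.609]
ft_force: [-0.9, 1.6, 1.7]
gripper_width: 43.7
```

```bash
python3 look.py 8
```

```text
14.15 [ 509.2354618  -267.21927936   77.93272668] lf [66.85477975  0.4515655  29.93272668] -118.95069986673336 43.6902751084077 [-0.91281421  1.58231613  1.71294888]
profile x:z +- (median) 60 54.4; 63 54.7; 66 55.6; 69 50.0; 72 69.2; 75 81.5; 78 25.5; 81 148.4; 84 153.4; 87 150.3; 90 144.3; 93 142.1; 96 142.0; 99 134.5; 102 26.1; 105 7.9; 108 -48.2; 111 -48.2; 114 -48.3; 117 -48.2;
```

View pics/wrist8.png

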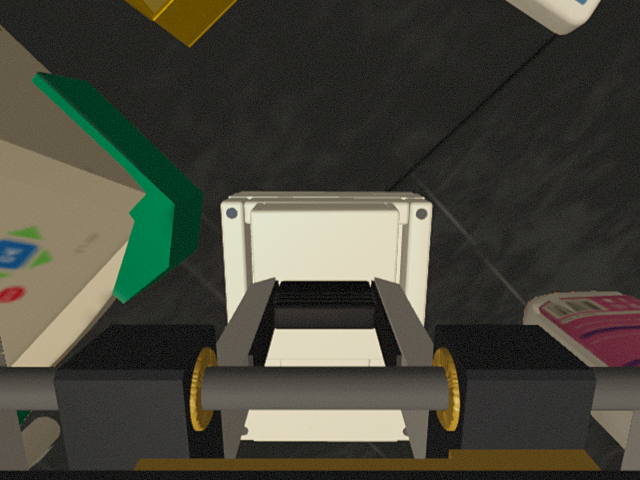

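View pics/scene8.png

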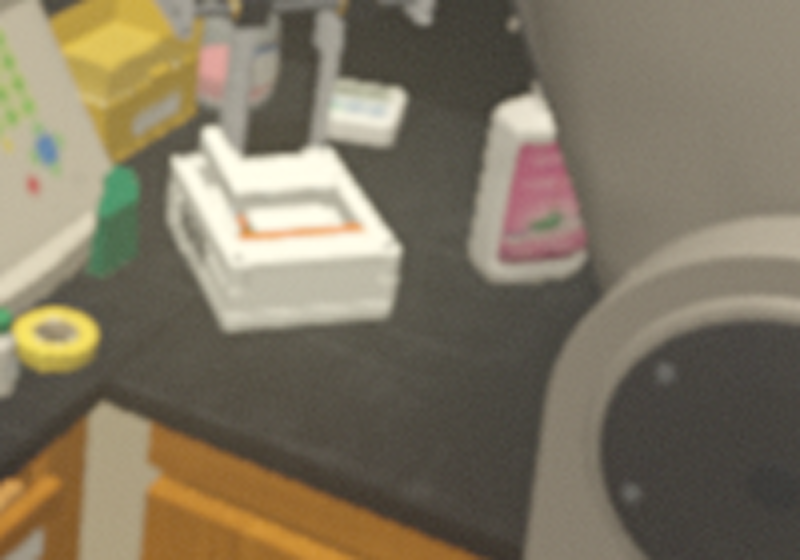

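{"name": "arm_command", "arguments": {"moves": [{"slide": [0, 0, -0.06], "spin": 0}, {"slide": [0, 0, -0.06], "spin": 0}, {"slide": [0, 0, -0.06], "spin": 0}, {"slide": [0, 0, -0.06], "spin": 0}, {"slide": [0, 0, -0.06], "spin": 0}, {"slide": [0, 0, 0], "spin": 0}]}}

```text
t: 14.85
tcp_pos: [509.0, -267.1, 71.9]
eef_rot: [-0.359, -0.609, -0.36, 0.609]
ft_force: [-4.0, 2.3, 4.6]
gripper_width: 43.9
```

```bash
cat > tilt.py <<'E'
import sys
from plant import bot
from h import *
tag=sys.argv[1]
s=bot.get_state();T=np.array(s["tcp_pos"]);print(round(s["t"],2),np.round(T,1),"lf",np.round(lf(T),1),s["gripper_width"],np.round(s["ft_force"],1))
p,d=bot.capture("wrist");c=wristcam(s,bot.camera_params("wrist"));cv2.imwrite(f"pics/wrist{tag}.png",p)
P,u,v=world(d,c);Q=lf(P);g=lf(T)
hsv=cv2.cvtColor(p,cv2.COLOR_BGR2HSV)[v,u]
w=(hsv[:,1]<60)&(hsv[:,2]>120)
k=w&(abs(Q[:,1])<30)&(Q[:,2]<g[2]+25)&(Q[:,2]>7)&(abs(u-320)<45)
for nm,kk in(("far side",k&(v<280)),("lip side",k&(v>325)&(v<362))):
    q=Q[kk]
    if len(q)<30: print(nm,len(q));continue
    for _ in range(4):
        f=np.polyfit(q[:,0],q[:,2],1);r=q[:,2]-np.polyval(f,q[:,0]);q=q[abs(r)<max(1.5,2*np.median(abs(r)))]
    print(nm,len(q),"x",q[:,0].min().round(1),q[:,0].max().round(1),"tilt deg",np.degrees(np.arctan(f[0])).round(2),"z at ends",np.polyval(f,[q[:,0].min(),q[:,0].max()]).round(1),"z at grip x",np.polyval(f,g[0]).round(1))
p,d=bot.capture("scene");cv2.imwrite(f"pics/scene{tag}.png",cv2.resize(p[130:270,340:540],None,fx=4,fy=4,interpolation=cv2.INTER_CUBIC))
E
python3 tilt.py 9
```

```text
14.85 [ 509.  -267.1   71.9] lf [66.5  0.4 23.9] 43.882337991836856 [-4.   2.3  4.6]
far side 4813 x 72.8 105.1 tilt deg 9.83 z at ends [21.3 26.9] z at grip x 20.2
lip side 1396 x 25.9 37.5 tilt deg 13.34 z at ends [11.6 14.3] z at grip x 21.2
```

View pics/wrist9.png

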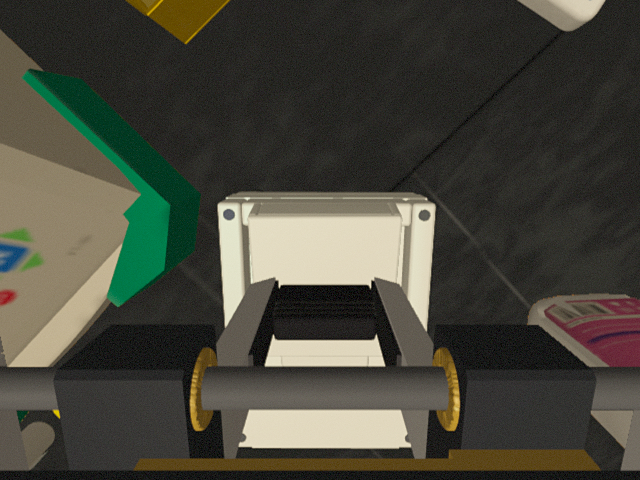

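View pics/scene9.png

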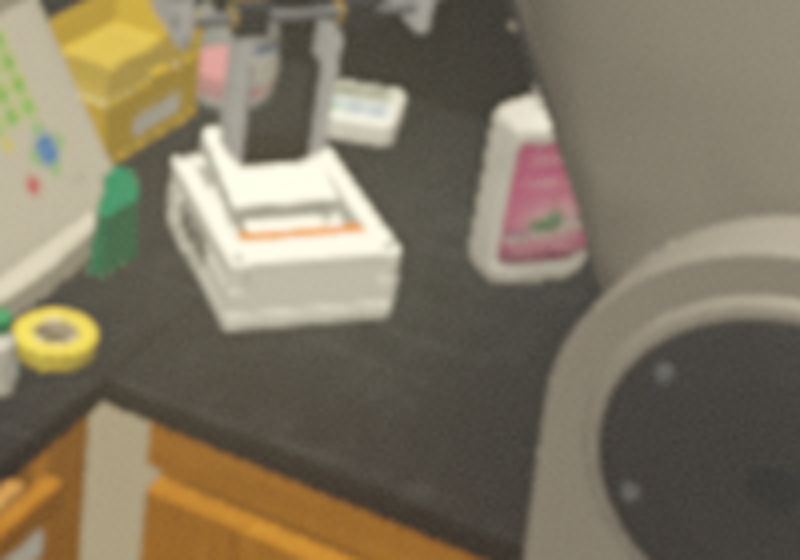

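{"name": "arm_command", "arguments": {"moves": [{"slide": [0, 0, -0.06], "spin": 0}, {"slide": [-0.11, 0.061, 0], "spin": 0}, {"slide": [-0.11, 0.061, 0], "spin": 0}, {"slide": [-0.11, 0.061, 0], "spin": 0}, {"slide": [-0.11, 0.061, 0], "spin": 0}, {"slide": [-0.11, 0.061, 0], "spin": 0}, {"slide": [-0.11, 0.061, 0], "spin": 0}, {"slide": [0, 0, 0], "spin": 0}], "squeeze": 15}}

```text
t: 15.75
tcp_pos: [496.0, -259.8, 70.9]
eef_rot: [0.359, 0.609, 0.359, -0.609]
ft_force: [-1.4, -0.2, -1.3]
gripper_width: 43.9
```

```bash
python3 tilt.py 10
```

```text
15.75 [ 496.  -259.8   70.9] lf [51.7  0.5 22.9] 43.93238326747892 [-1.4 -0.2 -1.3]
far side 4779 x 58.1 90.0 tilt deg 11.03 z at ends [20.9 27.1] z at grip x 19.6
lip side 1241 x 11.6 39.4 tilt deg 53.83 z at ends [ 5.2 43.3] z at grip x 60.2
```

View pics/scene10.png

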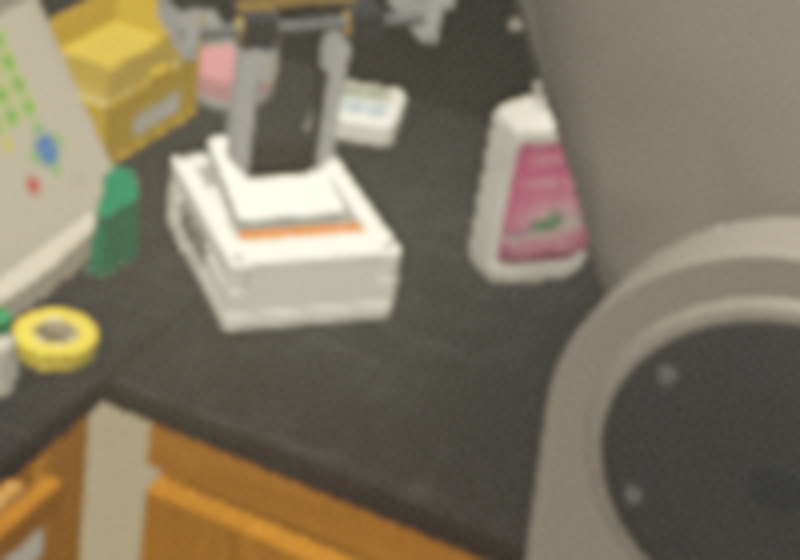

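View pics/wrist10.png

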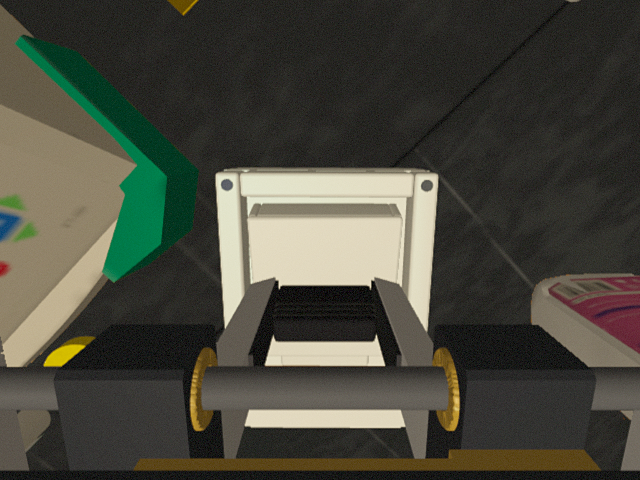

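{"name": "arm_command", "arguments": {"moves": [{"slide": [-0.11, 0.061, 0], "spin": 0}, {"slide": [-0.11, 0.061, 0], "spin": 0}, {"slide": [-0.11, 0.061, 0], "spin": 0}, {"slide": [-0.11, 0.061, 0], "spin": 0}, {"slide": [0, 0, 0], "spin": 0}, {"slide": [0, 0, 0], "spin": 0}]}}

```text
t: 16.45
tcp_pos: [487.6, -255.1, 70.9]
eef_rot: [0.359, 0.609, 0.359, -0.609]
ft_force: [-0.1, -0.5, -1.2]
gripper_width: 43.8
```

```bash
python3 tilt.py 11
```

```text
16.45 [ 487.6 -255.1   70.9] lf [42.   0.5 22.9] 43.83470459729035 [-0.1 -0.5 -1.2]
far side 4796 x 48.4 80.3 tilt deg 11.06 z at ends [20.9 27.1] z at grip x 19.7
lip side 1240 x 1.7 29.9 tilt deg 53.84 z at ends [ 5.1 43.7] z at grip x 60.2
```

View pics/scene11.png

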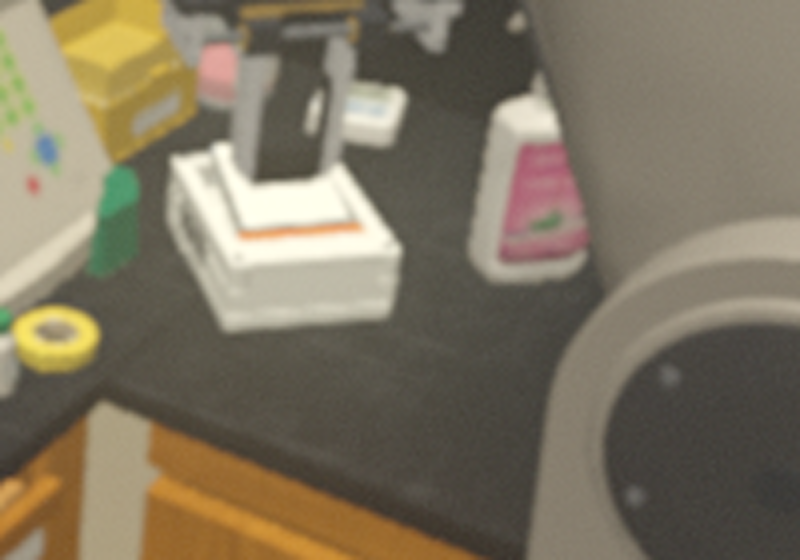

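View pics/wrist11.png

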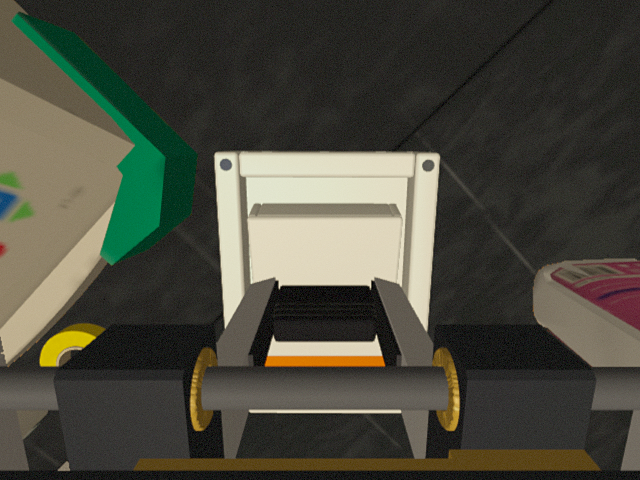

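{"name": "arm_command", "arguments": {"moves": [{"slide": [0.044, -0.024, -0.05], "spin": 0}, {"slide": [0.044, -0.024, -0.05], "spin": 0}, {"slide": [0.044, -0.024, -0.05], "spin": 0}, {"slide": [0.044, -0.024, -0.05], "spin": 0}, {"slide": [0.044, -0.024, -0.05], "spin": 0}, {"slide": [0, 0, -0.05], "spin": 0}, {"slide": [0, 0, -0.05], "spin": 0}, {"slide": [0, 0, -0.05], "spin": 0}, {"slide": [0, 0, -0.05], "spin": 0}, {"slide": [0, 0, 0], "spin": 0}], "squeeze": 8}}

```text
t: 17.55
tcp_pos: [491.8, -257.5, 61.8]
eef_rot: [0.359, 0.609, 0.359, -0.609]
ft_force: [0.2, 1.1, 0.6]
gripper_width: 43.8
```

```bash
python3 tilt.py 12
```

```text
17.55 [ 491.8 -257.5   61.8] lf [46.9  0.5 13.8] 43.81545789658545 [0.2 1.1 0.6]
far side 5195 x 52.8 83.2 tilt deg 3.32 z at ends [10.4 12.2] z at grip x 10.1
lip side 1609 x 7.2 20.4 tilt deg 3.92 z at ends [7.4 8.3] z at grip x 10.1
```

View pics/wrist12.png

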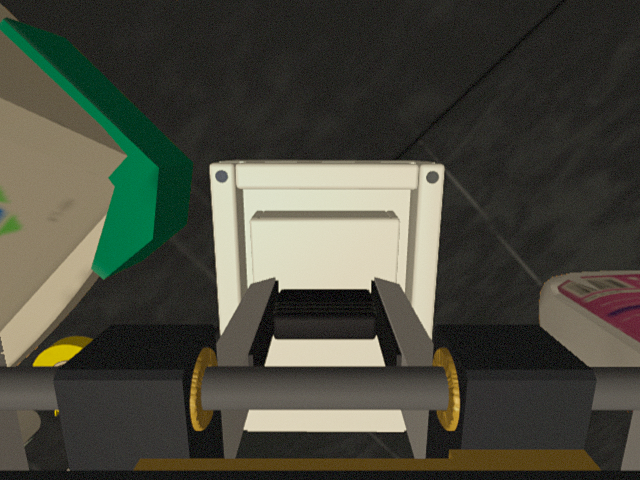

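{"name": "arm_command", "arguments": {"moves": [{"slide": [0, 0, -0.05], "spin": 0}, {"slide": [0, 0, -0.05], "spin": 0}, {"slide": [0, 0, -0.05], "spin": 0}, {"slide": [0, 0, -0.05], "spin": 0}, {"slide": [0, 0, 0], "spin": 0}]}}

```text
t: 18.15
tcp_pos: [491.8, -257.5, 57.7]
eef_rot: [-0.359, -0.609, -0.359, 0.609]
ft_force: [-0.2, -1.0, -0.9]
gripper_width: 44.1
```

```bash
python3 tilt.py 13
```

```text
18.15 [ 491.8 -257.5   57.7] lf [46.9  0.5  9.7] 44.13749945133229 [-0.2 -1.  -0.9]
far side 175 x 53.9 106.8 tilt deg 0.06 z at ends [7.2 7.3] z at grip x 7.2
lip side 18 x 14.2 36.4 tilt deg 51.31 z at ends [ 6.8 34.6] z at grip x 47.6
```

Almost level and nearly home. I'll open the jaws, rise and check.

{"name": "arm_command", "arguments": {"moves": [{"slide": [0, 0, 0], "spin": 0}, {"slide": [0, 0, 0], "spin": 0}, {"slide": [0, 0, 0], "spin": 0}, {"slide": [0, 0, 0.3], "spin": 0}, {"slide": [0, 0, 0.6], "spin": 0}, {"slide": [0, 0, 0.8], "spin": 0}, {"slide": [0, 0, 0.8], "spin": 0}, {"slide": [-0.8, 0.45, 0.8], "spin": 0}, {"slide": [-0.8, 0.45, 0.8], "spin": 0}, {"slide": [-0.8, 0.45, 0.8], "spin": 0}, {"slide": [-0.8, 0.45, 0.2], "spin": 0}, {"slide": [0, 0, 0], "spin": 0}], "jaw": 0.75}}

```text
t: 19.45
tcp_pos: [426.9, -220.7, 161.2]
eef_rot: [0.359, 0.61, 0.36, -0.608]
ft_force: [0.4, 0.2, -0.4]
gripper_width: 70.5
```

Run:
```python
from plant import bot
from h import *
s=bot.get_state();print(s["t"],s["tcp_pos"],s["gripper_width"],s["ft_force"])
for n in["wrist","scene","top"]:
    p,d=bot.capture(n);c=bot.camera_params(n);cv2.imwrite(f"pics/{n}14.png",p)
    if n=="wrist":c=wristcam(s,c)
    P,u,v=world(d,c);Q=lf(P)
    k=(abs(Q[:,1])<30)&(Q[:,0]>5)&(Q[:,0]<85)&(Q[:,2]>-5)&(Q[:,2]<15)
    r=(abs(Q[:,1])<45)&(Q[:,0]>-33)&(Q[:,0]<-12)&(abs(Q[:,2]-6)<6)
    q=Q[k]
    if len(q)>50:
        A=np.c_[q[:,:2],np.ones(len(q))];w=np.linalg.lstsq(A,q[:,2],rcond=None)[0];g=abs(A@w-q[:,2])<1.5;w=np.linalg.lstsq(A[g],q[g,2],rcond=None)[0]
        print(n,g.sum(),"tilt x,y deg",np.degrees(w[:2]).round(2),"tray top at centre",(w@[47,0,1]).round(2),"box top",Q[r,2].mean().round(2) if r.any() else None,"tray x extent",np.percentile(q[g,0],[1,99]).round(1))
    B=Q[(Q[:,2]>32)&(Q[:,2]<42)&(abs(Q[:,0]-47)<25)&(abs(Q[:,1])<26)];print(" rib",len(B),B.mean(0).round(1) if len(B) else 0)
    b=cv2.cvtColor(p,cv2.COLOR_BGR2HSV)[v,u];k=(b[:,0]>100)&(b[:,0]<125)&(b[:,1]>130)&(np.hypot(P[:,0]-460,P[:,1]-142)<60)
    if k.any():print(" spare",P[k].mean(0))
```

```text
19.45 [ 426.89830983 -220.70186448  161.19743988] 70.5251626650769 [ 0.36441023  0.17729741 -0.38190281]
wrist 7913 tilt x,y deg [ 0.01 -0.1 ] tray top at centre 5.72 box top 5.7 tray x extent [ 6.1 81.1]
 rib 1336 [41.8  0.7 35.5]
 spare [474.55604237  91.86099116   4.20084009]
scene 149 tilt x,y deg [-0.08  0.25] tray top at centre 7.65 box top 7.08 tray x extent [ 5.7 81.1]
 rib 62 [40.4  1.9 35.7]
 spare [453.547768   145.97587469  17.66430157]
 rib 0 0
 spare [463.60736103 140.00789495  18.06922421]
```

View pics/wrist14.png

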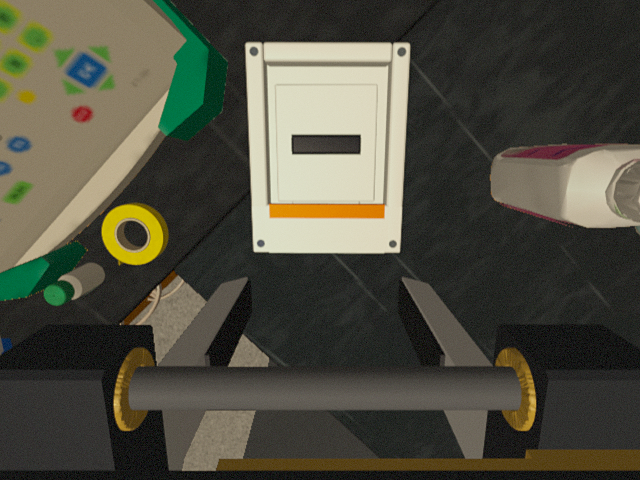

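View pics/scene14.png

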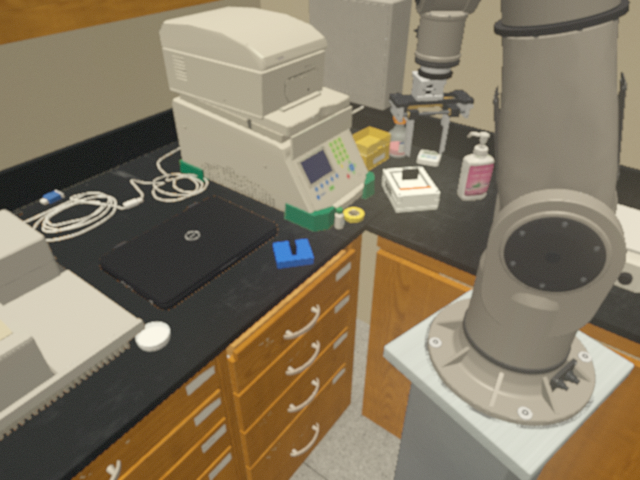

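```bash
python3 -c "
from plant import bot
print(bot.job_done())"
```

```text
the job is handed in; nothing more can be done
None
```

The white cover is closed in the logger's battery compartment and the job is handed in. That took about 19.5 s of the 48 s allowed. No verdict was reported, so the figures below are my own last checks.

**What I did**
- I gripped the cover by the ends of its rib, carried it in front of the machine and turned it to match the logger.
- The tool cannot tilt, so I lowered the cover's far end onto the logger's wall top. This swung the cover about 11° in the grip, lip end down.
- I slid the lip under the orange ledge, lowered the cover until it was level, let go and moved the gripper clear.

**What went wrong on the way**
- On the first try the lip landed on top of the ledge, because I had placed it about 1–2 mm off. The push reached 24 N.
- I opened the jaws, gripped again higher on the rib, moved 5 mm away from the ledge and repeated the step. It worked.

**Last checks**

| Check | Result |
|---|---|
| Tilt of the cover | about 0.1° (wrist camera), about 0.3° (scene camera) |
| Cover top against box top | within 0.1 mm (wrist), 0.6 mm (scene) |
| Lip under the ledge | about 19–20 mm, worked out from the rib and tray position because the lip itself is hidden |
| Blue cover | moved less than 1 mm (top and scene cameras) |
| Robot | touching nothing |

**Disagreements**
- The scene camera reads heights about 1.5–2 mm above the wrist camera.
- The top camera gave no reading of the closed cover.
- The wrist camera gave a different position for the blue cover, but it saw only one corner of it, so I ignored that reading.

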